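# Fit the battery pack and snap the cover onto its housing

## Task

Put the drill battery pack the right way up into the open bay of the grey battery housing and let go of it there. Then hook the cover's front lip into the slot at the front of the housing with the cover tilted up, and pivot it down until its rear edge snaps under the spring clip and it lies flat. Leave the other things on the bench where they are.

Things in the scene. Friction and masses are not known exactly. Their poses are not given: they have to be found in the camera images.
- housing: grey plastic battery housing, fixed on the bench: open-topped box, 146 mm long (x -80 front to +66 rear), 126 wide, 80 to 88 high. Origin on the bench under the bay's middle; +x points from the slot (front, nearer the robot) to the clip (rear). A ledge at z 72 round the bay carries the cover; side rims (inner faces y +-57) and the rear rim (x 59) rise to z 80. mm in this frame here and below
- bay (a point): middle of the bay floor, 6 mm above the bench; axes as the housing. The bay is x -49..49, y -50..50, open at the top
- slot (a point): middle of the slot's mouth: housing x -59, y 0, z 77; axes as the housing. The slot is y -45..45: a pocket x -76..-57 down to z 58, roofed by a bridge x -80..-59, underside z 82, top z 88. Beside it solid cheeks (|y| 45..63, z 58..88) have their rear faces at x -59: the cover's shoulders beside the lip stop there
- clip (a joint): steel spring clip, 40 mm wide, in the middle of the rear wall; slides to housing +x, m: 0 = rest, at most 0.012. Its face slopes 27 degrees from vertical (z 80 to 99); a cover edge pressed down past it pushes it back, then it springs home over the cover, overhanging it by 5 mm. Spring 3.2 N plus 400 N/m; snapping takes about 5 to 12 N down at the cover's rear edge
- clip_nose (a point): lower inner edge of the clip's nose: housing x 52, z 78.5 mm at rest
- cover: loose light grey plastic cover, 0.16 kg: plate 114 x 110 x 5 mm (x -57..57, y -55..55); an 80 wide, 5 thick lip runs on from its front edge to x -71; grip rib on top 60 x 14 (x -25..35, y -7..7), up to z 33. Origin: middle of the plate's underside; +x away from the lip. Starts flat on the bench beyond the vice, rib up. Seated: origin 72 mm over the housing's, same axes
- lip_tip (a point): middle of the lip's front edge: cover x -71, z 2.5 mm
- rear_edge (a point): middle of the underside of the cover's rear edge: cover x 57, z 0
- grip_rib (a point): middle of the grip rib: cover x 5, z 20 mm
- battery: loose drill battery pack, 87 x 81 x 60 mm, 0.48 kg, black with a grey terminal block on top. Origin: middle of its underside; z up. The lower part (to z 38) is 85 (x) x 76 (y); the block above is x -29..31, y -25..25, z 38 to 56 and is gripped across y (50 mm). It starts upright to the right of the housing. It goes into the bay either way round, its x along the housing's x
- screwdriver: bystander: screwdriver with red handle, 219 mm, loose; origin under its middle
- tape_measure: bystander: yellow tape measure, 38 x 72 x 62 mm, loose; origin under its middle
- offcut: bystander: wood block 60 x 90 x 38 mm, loose; origin under its middle
- tape_roll_2: bystander: black tape roll, 85 mm across, 19 high, loose, left of the vice; origin under its middle
- pivot (a point): upper outer edge of the front ledge: housing x -57, y 0, z 72; axes as the housing. The cover's underside pivots over this edge; seated, the cover's front edge lies here, with about 2 mm play each way in x and y

How it is judged:
By the outcome, as a careful person would: the job done as asked, in the order asked, and still so for the second after the job is handed in, with the robot touching nothing.
It also fails if it takes over 58 s, if anything falls off the work surface, if the arm or the gripper's body presses on something with over 40 N, if the wrist force passes 120 N, or if a joint passes its speed limit or range.

## Robot

A 6-joint arm with a two-finger parallel gripper is mounted at the origin on a cart in front of the work surface, level with it; the furniture and walls round the work are solid. World frame = base frame: x ahead of the robot, y to its left, z up, the work surface at z = 0. Lengths are in m, angles in degrees, forces in N, time in s.
With the tool pointing down it reaches from about 0.25 to 0.775 m from the base axis. Payload 4 kg.
Tool frame: the origin (TCP) lies at the very end of the fingers, on their centre line; the grasp point (between the pads) lies 19 mm behind it (r.grip_point_offset is the distance from the TCP to the grasp point, in m); z points along the fingers, y is the line along which they close (so a half turn about z gives the same grasp; the last joint's range is limited). The gripper opens to 85 mm and grips with 20 to 120 N. Pads are 22 mm wide; open, the fingers measure 114 mm over their backs; the gripper's body (76 mm by 85 mm) begins 54 mm behind the grasp point. The pads swing forward as they close: fully open they stand 13 mm farther back than shut.
Start: joints at [-73.516, 4.996, 78.535, -0, 96.463, -5.907], TCP at [0.21, -0.509, 0.231] pointing down, gripper open.
Joint ranges: [-177.83, 177.83], [-43.37, 116.18], [15.69, 146.23], [-61.86, 241.86], [9.47, 152.12], [-147.06, 147.06]. Speed limits (degrees/s): [159.86, 159.86, 180, 180, 180, 180].

## Interface

Orientations are given as a 3x3 rotation matrix whose columns are the frame's x, y, z axes.
In Python, from cell import get_state, read_camera, camera_info, order, r gives the robot as it stands.
- The arm moves only by the tool send_rows, never from a script. Its argument "commands" is one flat list of numbers, 5 for each row, row after row: the opening, from 0 (shut) to 1 (fully open), then the shift along the tool's x, y, z in units of 30 mm (1.0 is 30 mm), then the turn about the tool's z in rad. In form: [jaw, x, y, z, turn, jaw, x, y, z, turn, ...]. A call has 1 to 12 rows; each row is the pose to reach, as a shift and turn from the pose commanded when the call began, along the tool's axes at that moment; what a row does not reach only later rows make up. A row lasts 1/8 s, in which the tool goes at most 62.5 mm and 10.7 degrees, less where a joint would pass 70% of its speed; a pose out of reach is approached as far as the arm can. A call with a gripper value outside its range is refused whole. The fingers move at their own pace and stop on an object; the grip force is fixed at half the most. Time passes only in rows, so rows that repeat a pose let the fingers close. It gives the time, the measured TCP pose, the force, the opening and the grip force at its end, in the units of the state.
- get_state(): the state, without advancing time (a new reading comes with each control period).
- read_camera(name): name is "side" or "top"; returns the picture (400x640x3 uint8, blue, green, red); there is no depth.
- camera_info(name): a dict with "camera_matrix" (3x3 intrinsics, pixels), "cam_to_world" (4x4, takes a point from camera to world coordinates). Camera axes: x right, y down, z forward; pixel columns grow to the right and rows downward; lengths in m; the calibration is good to about 2 mm. A picture is of the moment at which its call begins. camera_info takes no time and is no camera call.
- order.job_done(): hands the job in; it is judged then, once.
The state is a dict: "time": time; "joints": joint angles; "qvel": joint speeds; "joint_efforts": joint torques, N m; "tool_pos": TCP position; "eef_rot": TCP orientation; "force": force on the tool from outside, world axes, zero at the start; "wrist_torque": the same for the moment, N m; "width": finger opening in m; "grasp_force": force on a finger pad.
Only numpy, scipy, OpenCV 4.12 (cv2) and the standard library are available. Lean on these libraries where they do the work, as an engineer would, in place of code of your own. Each camera call takes 0.05 s, during which the arm holds its last target. There are 200 camera calls.

## Working session

There is one attempt and no reset: what is moved stays moved. The work goes in short steps, Python scripts to look and compute and a tool call to move; the robot and the scene stay as the last step left them, time stands still between calls to the robot, and variables do not carry over. Pictures are saved under pics/ and viewed, at most 10 in all, crops included, and the job is handed in when it is done.

Besides the shell and the picture viewer there is one more tool, called as name(argument=value, ...), one argument or row to a line, values as JSON. send_rows: Moves the arm, as the interface text tells. Its arguments: {"type":"object","properties":{"commands":{"type":"array"}},"required":["commands"]}

```bash
mkdir -p pics; ls
python3 - <<'E'
from cell import *
import cv2,numpy as np
for n in("top","side"):
    cv2.imwrite(f"pics/{n}0.png",read_camera(n)); i=camera_info(n); print(n,np.round(i["camera_matrix"],1).tolist(),np.round(i["cam_to_world"],4).tolist())
s=get_state();print(s)
E
```

```text
pics
top [[450.4, 0.0, 325.2], [0.0, 450.4, 203.4], [0.0, 0.0, 1.0]] [[-0.0178, -0.9918, 0.1267, 0.4027], [-0.9996, 0.0152, -0.0217, -0.2418], [0.0196, -0.127, -0.9917, 1.2419], [0.0, 0.0, 0.0, 1.0]]
side [[464.9, 0.0, 314.5], [0.0, 464.9, 201.8], [0.0, 0.0, 1.0]] [[0.8811, -0.2388, 0.4082, -0.0298], [-0.4728, -0.4599, 0.7516, -1.3502], [0.0083, -0.8553, -0.5181, 0.825], [0.0, 0.0, 0.0, 1.0]]
{'time': 0.1, 'joints': array([-7.35166105e+01,  5.03834000e+00,  7.86162251e+01,  1.35987489e-03,
        9.64610002e+01, -5.90656322e+00]), 'qvel': array([ 0.00479813, -0.02884256, -0.1688788 ,  0.06465577,  0.01410028,
        0.09445272]), 'joint_efforts': array([ 2.77861684e-03, -3.53015149e+01, -3.14218497e+01,  1.60622483e-05,
        7.91991450e-03,  2.05317150e-06]), 'tool_pos': array([ 0.20938474, -0.50811706,  0.23022185]), 'eef_rot': array([[ 9.24611899e-01,  3.80910140e-01, -5.49682236e-04],
       [ 3.80910467e-01, -9.24609890e-01,  1.94079115e-03],
       [ 2.31025398e-04, -2.00385831e-03, -9.99997966e-01]]), 'force': array([-0.12596788, -0.75905796,  0.70613479]), 'wrist_torque': array([-0.02736099,  0.0456427 ,  0.03402051]), 'grasp_force': 0.0, 'width': 0.08536185261046214}
```

View pics/top0.png

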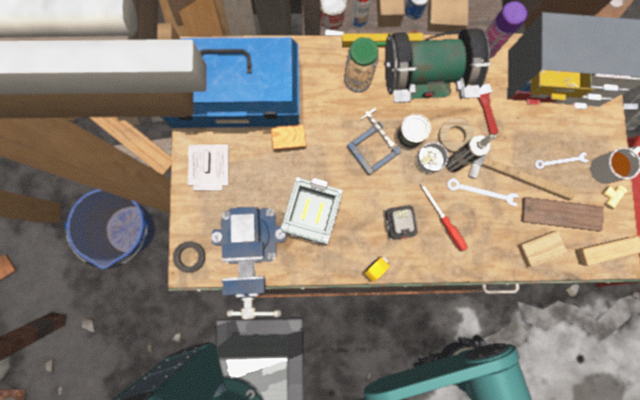

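View pics/side0.png

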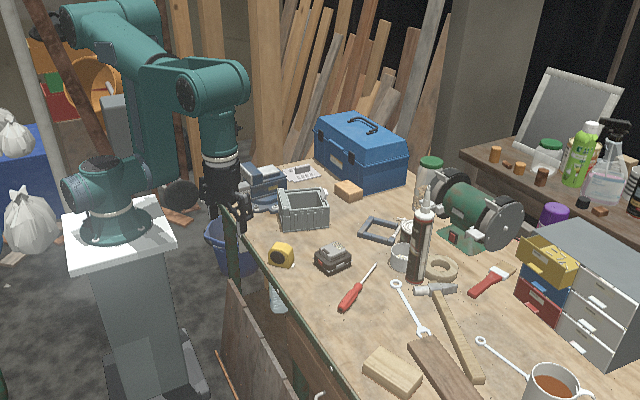

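The top view shows the housing at (313,210) with its clip at (320,183), the battery at (401,222), the cover at (208,167) and the vice at (247,235). The tape measure is at (377,268). In the side view the housing is at (303,208) and the battery at (333,258). I'll enlarge the top view.

Run:
```python
import cv2
a=cv2.imread("pics/top0.png")
cv2.imwrite("pics/c1.png",cv2.resize(a[130:250,180:430],None,fx=3.2,fy=3.2,interpolation=cv2.INTER_CUBIC))
b=cv2.imread("pics/side0.png")
cv2.imwrite("pics/c2.png",cv2.resize(b[150:280,230:370],None,fx=4.6,fy=4.6,interpolation=cv2.INTER_CUBIC))
```

```text
(no output)
```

View pics/c1.png

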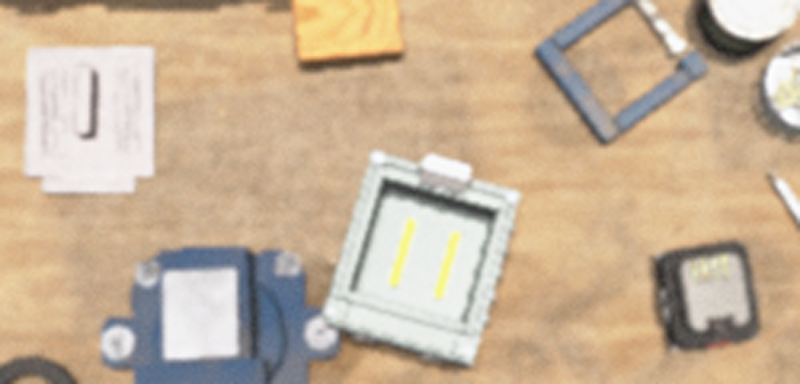

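View pics/c2.png

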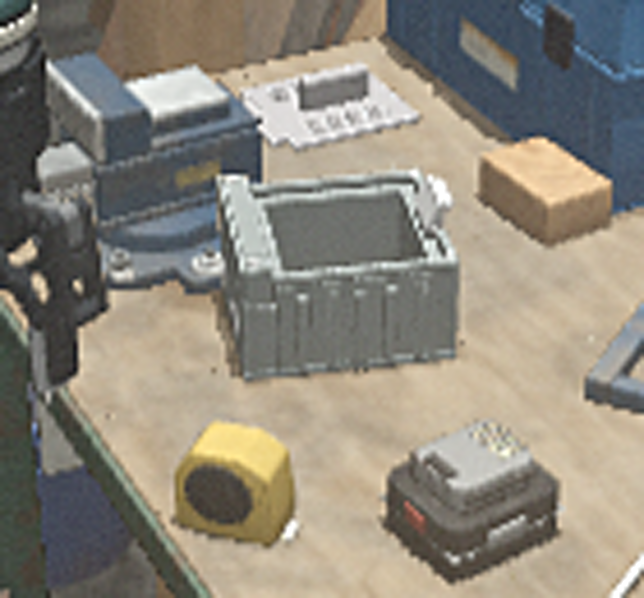

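The enlarged crops show all the corners that matter:
- **Top:** cover plate (27–154, 47–177), rib (79–98, 66–137), housing rim corners about (375,155), (520,192), (325,325) and (472,365), and battery block about (680–755, 250–338).
- **Side:** all three objects are upright, with nothing in front of them.

Next I'll measure with masks and rays.

```bash
cat > h.py <<'E'
import numpy as np,cv2
from cell import camera_info,get_state
def ray(n,px):
    i=camera_info(n);T=np.array(i["cam_to_world"]);d=T[:3,:3]@np.linalg.inv(i["camera_matrix"])@[px[0],px[1],1];return T[:3,3],d
def onz(n,px,z):
    o,d=ray(n,px);return (o+d*(z-o[2])/d[2])[:2]
def proj(n,p):
    i=camera_info(n);T=np.linalg.inv(i["cam_to_world"]);c=T[:3,:3]@p+T[:3,3];u=np.array(i["camera_matrix"])@c;return u[:2]/u[2]
def rect(n,m,z):
    c=max(cv2.findContours(m.astype(np.uint8),cv2.RETR_EXTERNAL,cv2.CHAIN_APPROX_NONE)[0],key=cv2.contourArea)
    P=np.array([onz(n,p,z) for p in c.reshape(-1,2)])
    (cx,cy),s,a=cv2.minAreaRect((P*1000).astype(np.float32));return cx,cy,s,a,P
E
python3 - <<'E'
from h import *
im=cv2.imread("pics/top0.png").astype(int);b,g,rr=im[...,0],im[...,1],im[...,2]
def box(x0,y0,x1,y1):
    m=np.zeros(im.shape[:2],bool);m[y0:y1,x0:x1]=1;return m
sat=im.max(2)-im.min(2)
# cover plate: bright, low sat
m=(sat<45)&(im.min(2)>150)&box(183,138,235,195)
m=cv2.morphologyEx(m.astype(np.uint8),cv2.MORPH_CLOSE,np.ones((9,9)))
x=rect("top",m,.005);print("cover",x[:4])
# rib dark right face
# housing: greenish/grey
m=(b>=rr-12)&(g>60)&box(278,176,346,246)
cv2.imwrite("pics/m.png",m.astype(np.uint8)*255)
x=rect("top",m,.08);print("housing",x[:4])
y=((b<150)&(g>b+60)&(rr>b+50)&box(295,195,335,225)).astype(np.uint8)
n,l,st,c=cv2.connectedComponentsWithStats(y);
for i in range(1,n):
  if st[i,4]>8:
    pts=np.argwhere(l==i)[:,::-1]; P=np.array([onz("top",p,.006) for p in pts]);u,s,v=np.linalg.svd(P-P.mean(0));print("strip",st[i,4],P.mean(0),np.degrees(np.arctan2(v[0,1],v[0,0])))
# battery
bt=box(380,200,424,245)
m=(im.max(2)<95)&bt;m=cv2.morphologyEx(m.astype(np.uint8),cv2.MORPH_CLOSE,np.ones((15,15)));x=rect("top",m,.035);print("batt body",x[:4])
m=(sat<50)&(im.min(2)>105)&box(388,208,417,237);m=cv2.morphologyEx(m.astype(np.uint8),cv2.MORPH_CLOSE,np.ones((7,7)));x=rect("top",m,.056);print("block",x[:4])
# hand-picked crop corners
f=lambda u,v,z:np.round(onz("top",(180+u/3.2-.35,130+v/3.2-.35),z)*1000)
print("cov",[f(u,v,.005).tolist() for u,v in((27,47),(154,47),(153,177),(25,177),(43,192),(133,192))],"rib top",[f(u,v,.033).tolist() for u,v in((79,66),(93,66),(79,137),(92,137))])
print("hou",[f(u,v,z).tolist() for u,v,z in((375,155,.08),(520,192,.08),(325,325,.088),(472,365,.088))],"clip",[f(u,v,.099).tolist() for u,v in((427,155),(472,165))])
print("blk",[f(u,v,.056).tolist() for u,v in((680,262),(743,250),(755,322),(697,338))])
E
```

```text
cover (667.4818725585938, 56.642173767089844, (130.920654296875, 113.22551727294922), 0.5436604619026184)
housing (527.2681884765625, -224.8824462890625, (134.22219848632812, 184.36187744140625), 72.955810546875)
strip 25 [ 0.54587241 -0.21336142] 163.32787810216217
strip 26 [ 0.53703465 -0.25226671] 162.8075868820746
batt body (501.8009033203125, -468.59283447265625, (80.66222381591797, 74.83548736572266), 7.903190612792969)
block (502.2441711425781, -470.57720947265625, (74.34233856201172, 74.46542358398438), 87.50694274902344)
cov [[733.0, 112.0], [732.0, 1.0], [616.0, 1.0], [618.0, 111.0], [604.0, 95.0], [603.0, 18.0]] rib top [[708.0, 59.0], [708.0, 47.0], [647.0, 58.0], [647.0, 47.0]]
hou [[619.0, -194.0], [587.0, -312.0], [480.0, -153.0], [446.0, -270.0]] clip [[615.0, -237.0], [606.0, -273.0]]
blk [[530.0, -445.0], [539.0, -498.0], [479.0, -506.0], [466.0, -457.0]]
```

Run:
```python
from h import *
f=lambda u,v,z:np.round(onz("side",(230+u/4.6-.4,150+v/4.6-.4),z)*1000).tolist()
print("blk",[f(*p,.056) for p in((414,460),(487,421),(538,460),(460,503))])
print("hou",[f(*p) for p in((243,270,.088),(457,262,.08),(243,375,0),(455,355,0),(219,182,.088),(418,172,.08))])
print("cover",[f(*p,.005) for p in((358,66),(418,117),(296,147),(245,90))])
for p in ([.5405,-.2338],):
  R=np.array([[.958,.287],[-.287,.958]])
  for n in("top","side"):
    print(n,[np.round(proj(n,np.r_[R@np.array(q[:2])/1000+p,q[2]/1000]),1).tolist() for q in((66,63,80),(66,-63,80),(-80,63,88),(-80,-63,88),(66,-63,0),(-80,-63,0))])
```

```text
blk [[469.0, -463.0], [527.0, -449.0], [534.0, -497.0], [473.0, -511.0]]
hou [[448.0, -270.0], [583.0, -314.0], [449.0, -262.0], [587.0, -307.0], [482.0, -157.0], [618.0, -196.0]]
cover [[727.0, 105.0], [728.0, 0.0], [617.0, 0.0], [623.0, 109.0]]
top [[296.1, 177.0], [342.5, 190.0], [280.1, 230.5], [327.5, 243.8], [340.8, 194.5], [326.7, 245.1]]
side [[320.8, 186.2], [329.5, 206.1], [276.4, 188.2], [281.9, 208.7], [328.9, 227.8], [282.7, 232.9]]
```

```bash
cat > mv.py <<'E'
# usage: mv.py "x,y,z,yaw" ... (mm, deg): prints shifts in tool axes from the stored commanded pose; last waypoint (rounded) becomes stored
import sys,json,os,numpy as np
f="cmd.json";c=json.load(open(f)) if os.path.exists(f) else [210,-509,231,22.39]
a=np.radians(c[3]);X=np.array([np.cos(a),np.sin(a)]);Y=np.array([np.sin(a),-np.cos(a)])
for w in sys.argv[1:]:
    t=np.array([float(v) for v in w.split(",")]);d=t[:2]-c[:2]
    q=np.round([d@X/30,d@Y/30,(c[2]-t[2])/30,np.radians(c[3]-t[3])],3);print(q.tolist())
e=np.array(c[:2])+30*(q[0]*X+q[1]*Y);json.dump([e[0],e[1],c[2]-30*q[2],c[3]-np.degrees(q[3])],open(f,"w"))
E
python3 mv.py 502,-478,110,9 502,-478,38,9
```

```text
[9.393, 2.752, 4.033, 0.234]
[9.393, 2.752, 6.433, 0.234]
```

send_rows(
  commands=[1, 9.393, 2.752, 4.033, 0.234, 1, 9.393, 2.752, 4.033, 0.234, 1, 9.393, 2.752, 4.033, 0.234, 1, 9.393, 2.752, 4.033, 0.234, 1, 9.393, 2.752, 4.033, 0.234, 1, 9.393, 2.752, 4.033, 0.234, 1, 9.393, 2.752, 4.033, 0.234, 1, 9.393, 2.752, 4.033, 0.234, 1, 9.393, 2.752, 5.2, 0.234, 1, 9.393, 2.752, 5.9, 0.234, 1, 9.393, 2.752, 6.433, 0.234, 1, 9.393, 2.752, 6.433, 0.234],
)

```text
time: 1.6
tool_pos: [0.5004, -0.477, 0.0367]
eef_rot: [[0.988, 0.155, -0.002], [0.156, -0.988, 0.002], [-0.002, -0.003, -1.0]]
force: [0.1, -0.4, -0.6]
width: 0.0854
grasp_force: 0.0
```

Positioned with no contact force, so I'll close and lift.

send_rows(
  commands=[0, 0, 0, 0, 0, 0, 0, 0, 0, 0, 0, 0, 0, 0, 0, 0, 0, 0, 0, 0, 0, 0, 0, 0, 0, 0, 0, 0, 0, 0, 0, 0, 0, -0.3, 0, 0, 0, 0, -1.5, 0, 0, 0, 0, -3.0, 0, 0, 0, 0, -3.9, 0, 0, 0, 0, -3.9, 0],
)

```text
time: 2.98
tool_pos: [0.5022, -0.4785, 0.1577]
eef_rot: [[0.988, 0.156, 0.003], [0.156, -0.988, -0.004], [0.002, 0.004, -1.0]]
force: [-0.1, 0.1, -5.0]
width: 0.0484
grasp_force: 65.5
```

Run:
```python
import json;c=json.load(open("cmd.json"));c[2]+=117;json.dump(c,open("cmd.json","w"));print(c)
import cv2
from cell import *
from h import proj
import numpy as np
im=read_camera("side");p=get_state()["tool_pos"];u=proj("side",p).astype(int);print(u)
cv2.imwrite("pics/s1.png",cv2.resize(im[u[1]-70:u[1]+70,u[0]-90:u[0]+90],None,fx=3,fy=3,interpolation=2))
```

```text
[501.9944121101809, -477.9996613497554, 155.01, 8.982787593938736]
[333 218]
```

View pics/s1.png

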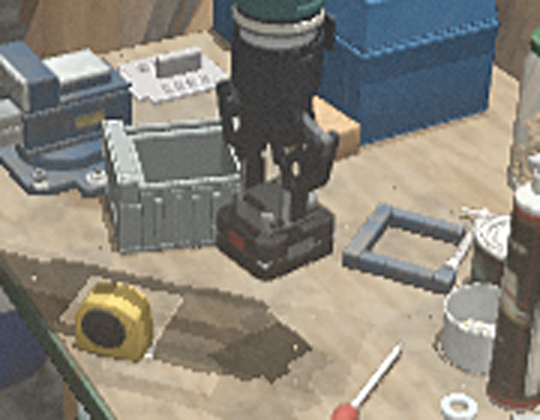

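The battery hangs level in the fingers at about (275,230) in the crop, and the scene is undisturbed. Next I'll carry it over the bay.

```bash
python3 mv.py 540,-235,155,-16.7 540,-235,90,-16.7
```

```text
[2.516, -7.803, 0.0, 0.448]
[2.516, -7.803, 2.167, 0.448]
```

send_rows(
  commands=[0, 1.3, -4, 0, 0.224, 0, 2.516, -7.803, 0, 0.448, 0, 2.516, -7.803, 0, 0.448, 0, 2.516, -7.803, 0, 0.448, 0, 2.516, -7.803, 0, 0.448, 0, 2.516, -7.803, 0, 0.448, 0, 2.516, -7.803, 0, 0.448, 0, 2.516, -7.803, 0.8, 0.448, 0, 2.516, -7.803, 1.5, 0.448, 0, 2.516, -7.803, 2.167, 0.448, 0, 2.516, -7.803, 2.167, 0.448],
)

```text
time: 4.4
tool_pos: [0.5374, -0.235, 0.0874]
eef_rot: [[0.957, -0.289, -0.006], [-0.289, -0.957, 0.003], [-0.006, -0.001, -1.0]]
force: [-0.6, -0.2, -5.0]
width: 0.0483
grasp_force: 65.9
```

Run:
```python
import cv2
from cell import *
im=read_camera("side")
a=cv2.resize(im[150:250,250:360],None,fx=5,fy=5,interpolation=2)
im=read_camera("top")
b=cv2.resize(im[160:260,260:360],(250,500),interpolation=2)
b=cv2.resize(im[170:250,270:355],None,fx=3,fy=500/80,interpolation=2)
import numpy as np
cv2.imwrite("pics/s2.png",np.hstack([a,b[:500]]))
```

```text
(no output)
```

View pics/s2.png

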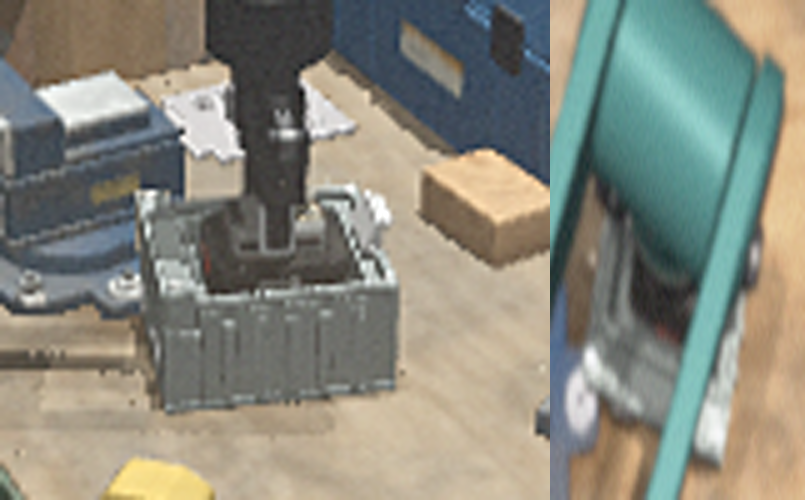

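The battery is inside the bay walls at about (275,235), and the force is only its own weight. I'll lower it to the floor and release.

send_rows(
  commands=[0, 0, 0, 0.6, 0, 0, 0, 0, 1.1, 0, 0, 0, 0, 1.4, 0, 0, 0, 0, 1.5, 0, 0, 0, 0, 1.5, 0],
)

```text
time: 5.12
tool_pos: [0.5397, -0.2346, 0.0463]
eef_rot: [[0.958, -0.287, 0.001], [-0.287, -0.958, -0.001], [0.001, 0.0, -1.0]]
force: [-2.8, 1.7, 1.4]
width: 0.0485
grasp_force: 66.7
```

send_rows(
  commands=[0.72, 0, 0, 0, 0, 0.72, 0, 0, 0, 0, 0.72, 0, 0, 0, 0, 0.72, 0, 0, -0.3, 0, 0.72, 0, 0, -1.5, 0, 0.72, 0, 0, -3.3, 0, 0.72, 0, 0, -5, 0, 0.72, 0, 0, -5, 0],
)

```text
time: 6.12
tool_pos: [0.5422, -0.236, 0.2029]
eef_rot: [[0.958, -0.287, 0.012], [-0.287, -0.958, -0.007], [0.013, 0.003, -1.0]]
force: [0.6, -0.5, -0.4]
width: 0.0615
grasp_force: 0.0
```

```bash
python3 - <<'E'
import json;c=json.load(open("cmd.json"));c[2]+=150-45;json.dump(c,open("cmd.json","w"));print(c)
E
python3 mv.py 690,56.5,140,0.5 690,56.5,60,.5
```

```text
[539.9983875193038, -234.99543020736812, 195.0, -16.685721627922142]
[2.0, -10.743, 1.833, -0.3]
[2.0, -10.743, 4.5, -0.3]
```

```bash
echo '[540,-235,195,-16.686]'>cmd.json; python3 mv.py 679,56,180,0.5 679,56,50,.5
```

```text
[1.653, -10.622, 0.5, -0.3]
[1.653, -10.622, 4.833, -0.3]
```

send_rows(
  commands=[0.72, 0.55, -3.5, 0.5, -0.1, 0.72, 1.1, -7, 0.5, -0.2, 0.72, 1.653, -10.622, 0.5, -0.3, 0.72, 1.653, -10.622, 0.5, -0.3, 0.72, 1.653, -10.622, 0.5, -0.3, 0.72, 1.653, -10.622, 0.5, -0.3, 0.72, 1.653, -10.622, 0.5, -0.3, 0.72, 1.653, -10.622, 2, -0.3, 0.72, 1.653, -10.622, 3.5, -0.3, 0.72, 1.653, -10.622, 4.833, -0.3, 0.72, 1.653, -10.622, 4.833, -0.3],
)

```text
time: 7.5
tool_pos: [0.6746, 0.0541, 0.0454]
eef_rot: [[1.0, 0.006, -0.01], [0.006, -1.0, -0.001], [-0.01, 0.001, -1.0]]
force: [-0.7, -0.3, 0.1]
width: 0.0615
grasp_force: 0.0
```

Run:
```python
import cv2
from cell import *
a=cv2.resize(read_camera("side")[140:230,235:345],None,fx=4.5,fy=4.5,interpolation=2)
b=cv2.resize(read_camera("top")[165:250,275:350],(300,405),interpolation=2)
import numpy as np
cv2.imwrite("pics/s3.png",np.hstack([a,b]))
```

```text
(no output)
```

View pics/s3.png

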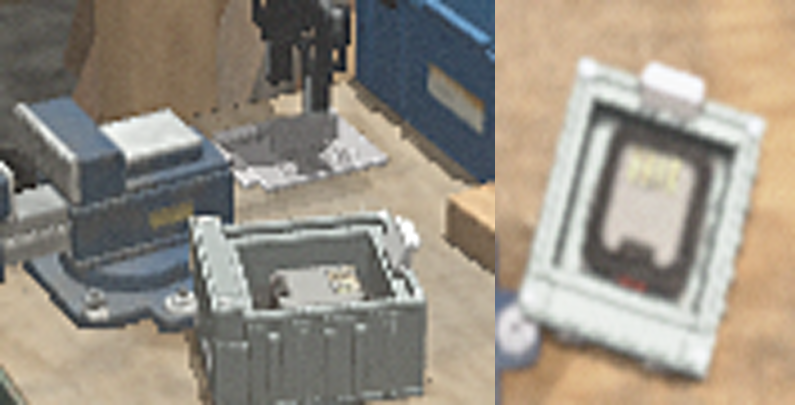

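The battery is seated and upright in the bay at (650,215), and the fingers straddle the cover's rib at (315,110). I'll lower, grip and lift.

send_rows(
  commands=[0.72, 0, 0, 0.8, 0, 0.72, 0, 0, 1.267, 0, 0.72, 0, 0, 1.267, 0, 0, 0, 0, 1.267, 0, 0, 0, 0, 1.267, 0, 0, 0, 0, 1.267, 0, 0, 0, 0, 1.267, 0, 0, 0, 0, 1.267, 0, 0, 0, 0, 1.267, 0, 0, 0, 0, 1.267, 0],
)

```text
time: 8.85
tool_pos: [0.6793, 0.0565, 0.0135]
eef_rot: [[1.0, 0.009, 0.002], [0.009, -1.0, 0.0], [0.002, 0.0, -1.0]]
force: [0.0, 0.5, 4.3]
width: 0.0125
grasp_force: 62.2
```

send_rows(
  commands=[0.4, 0, 0, 0, 0, 0.4, 0, 0, -0.13, 0, 0.4, 0, 0, -0.13, 0, 0, 0, 0, -0.13, 0, 0, 0, 0, -0.13, 0, 0, 0, 0, -0.13, 0, 0, 0, 0, -0.13, 0, 0, 0, 0, -0.13, 0],
)

```text
time: 9.85
tool_pos: [0.6785, 0.0564, 0.0162]
eef_rot: [[1.0, 0.009, 0.0], [0.009, -1.0, -0.0], [0.0, 0.0, -1.0]]
force: [0.2, -0.1, -0.5]
width: 0.0127
grasp_force: 60.9
```

```bash
echo '[679,56,16,0.5]'>cmd.json; python3 mv.py 679,56,190,0.5 560,-241,180,-16.7 560,-241,128,-16.7
```

```text
[0.0, 0.0, -5.8, 0.0]
[-4.053, 9.865, -5.467, 0.3]
[-4.053, 9.865, -3.733, 0.3]
```

send_rows(
  commands=[0, 0, 0, -1, 0, 0, 0, 0, -2.5, 0, 0, 0, 0, -4.2, 0, 0, 0, 0, -5.8, 0, 0, 0, 0, -5.8, 0, 0, -1.2, 3, -5.7, 0.1, 0, -2.4, 6, -5.6, 0.2, 0, -4.053, 9.865, -5.467, 0.3, 0, -4.053, 9.865, -5.467, 0.3, 0, -4.053, 9.865, -5.467, 0.3, 0, -4.053, 9.865, -5.467, 0.3, 0, -4.053, 9.865, -3.733, 0.3],
)

```text
time: 11.35
tool_pos: [0.5617, -0.2429, 0.1316]
eef_rot: [[0.957, -0.289, 0.009], [-0.289, -0.957, -0.004], [0.01, 0.002, -1.0]]
force: [1.6, -0.6, -2.3]
width: 0.0126
grasp_force: 60.7
```

send_rows(
  commands=[0, 0, 0, 0, 0, 0, 0, 0, 0, 0],
)

```text
time: 11.6
tool_pos: [0.5599, -0.2398, 0.1283]
eef_rot: [[0.958, -0.286, -0.0], [-0.286, -0.958, 0.0], [-0.001, -0.0, -1.0]]
force: [-0.5, 0.1, -0.3]
width: 0.0123
grasp_force: 60.6
```

Run:
```python
import cv2,numpy as np
from cell import *
from h import proj
S=read_camera("side");T=read_camera("top")
cv2.imwrite("pics/sfull.png",S);cv2.imwrite("pics/tfull.png",T)
a=cv2.resize(S[150:245,255:355],None,fx=5,fy=5,interpolation=2)
b=cv2.resize(T[165:250,275:345],(300,475),interpolation=2)
cv2.imwrite("pics/s4.png",np.hstack([a,b]))
p=np.array([.540,-.235]);R=np.array([[.958,.287],[-.287,.958]])
pr=lambda n,q:np.round(proj(n,np.r_[R@np.array(q[:2])/1000+p,q[2]/1000]),1).tolist()
# cover pose predicted origin hx=17, z=112
for q in((57+17,-55,112),(-57+17,-55,112),(-71+17,-40,112),(57+17,55,117)): print(q,pr("side",q),((np.array(pr("side",q))-[255,150])*5).tolist())
```

```text
(74, -55, 112) [331.8, 195.7] [384.00000000000006, 228.49999999999994]
(-40, -55, 112) [294.7, 199.3] [198.49999999999994, 246.50000000000006]
(-54, -40, 112) [289.2, 197.3] [170.99999999999994, 236.50000000000006]
(74, 55, 117) [324.0, 177.4] [345.0, 137.00000000000003]
```

View pics/s4.png

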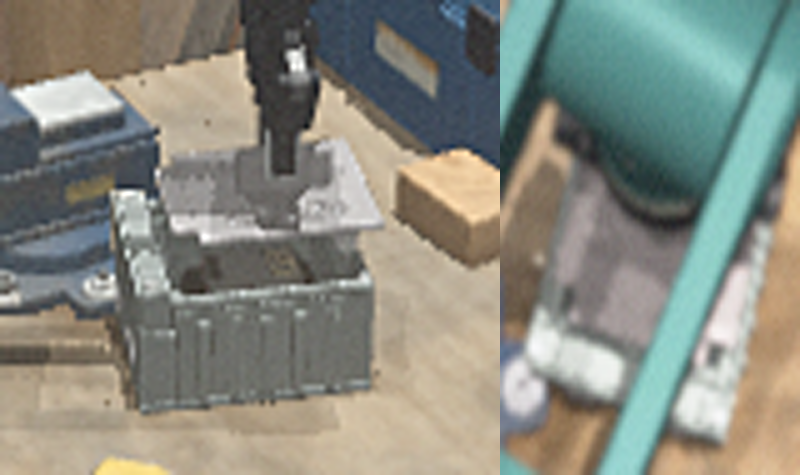

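The cover is level and centred over the housing, with its rear-right corner at (382,228), within about 2 px of prediction. I'll lower it so its rear lands on the clip top and it tilts in the grip.

send_rows(
  commands=[0, -0.1, 0, 0.3, 0, 0, -0.13, 0, 0.4, 0, 0, -0.13, 0, 0.45, 0, 0, -0.13, 0, 0.5, 0, 0, -0.13, 0, 0.55, 0, 0, -0.13, 0, 0.6, 0, 0, -0.13, 0, 0.6, 0],
)

```text
time: 12.58
tool_pos: [0.5573, -0.2399, 0.114]
eef_rot: [[0.958, -0.287, 0.005], [-0.287, -0.958, -0.002], [0.006, 0.001, -1.0]]
force: [-3.7, 2.0, 8.8]
width: 0.0124
grasp_force: 62.1
```

Run:
```python
import cv2,numpy as np
from cell import *
S=read_camera("side");print(get_state()["tool_pos"],get_state()["force"],get_state()["wrist_torque"])
cv2.imwrite("pics/s5.png",cv2.resize(S[155:235,260:350],None,fx=7,fy=7,interpolation=2))
```

```text
[ 0.55726128 -0.23986852  0.11395046] [-3.29017442  1.81307615  8.57326166] [0.2307875  0.07662289 0.06079238]
```

View pics/s5.png

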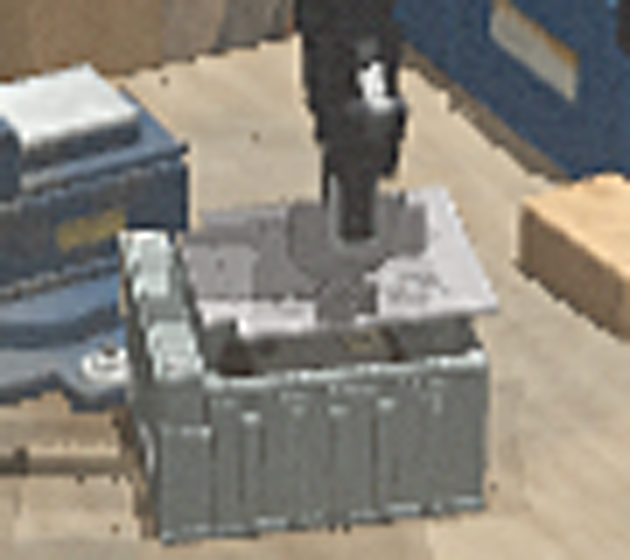

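The cover's rear rests on the clip, with its rear corner at (495,305) and front corner at (240,335). It has hardly tilted yet, so I'll press further.

send_rows(
  commands=[0, 0, 0, 0.1, 0, 0, 0, 0, 0.2, 0, 0, 0, 0, 0.25, 0, 0, 0, 0, 0.25, 0],
)

```text
time: 13.12
tool_pos: [0.557, -0.2399, 0.1068]
eef_rot: [[0.958, -0.287, 0.005], [-0.287, -0.958, -0.002], [0.005, 0.001, -1.0]]
force: [-5.7, 2.7, 10.4]
width: 0.0125
grasp_force: 63.4
```

```bash
cat > tilt.py <<'E'
from h import *
from cell import read_camera
import sys
S=read_camera("side");s=get_state();cv2.imwrite("pics/cur.png",S)
print(np.round(s["tool_pos"]*1000,1),np.round(s["force"],1),np.round(s["wrist_torque"],2))
b=S.astype(int);c=S[165:215,275:345]
# cover plate: light, slightly pink (r>=g) ; right lower edge line
m=((b[...,2]-b[...,1]>=0)&(b.max(2)-b.min(2)<28)&(b.min(2)>110)).astype(np.uint8)
m[:165]=0;m[222:]=0;m[:,:280]=0;m[:,340:]=0
k=max(cv2.findContours(cv2.morphologyEx(m,cv2.MORPH_CLOSE,np.ones((5,5))),0,1)[0],key=cv2.contourArea)
P=k.reshape(-1,2);print("area",cv2.contourArea(k),"rows",P[P[:,0].argmin()],P[P[:,0].argmax()],P[P[:,1].argmax()],P[P[:,1].argmin()])
# lower edge row per column -> line fit
cols=np.arange(298,327);rows=[np.where(m[:,x])[0].max() if m[:,x].any() else np.nan for x in cols];ok=~np.isnan(rows)
q=np.polyfit(cols[ok],np.array(rows)[ok],1);print("lower edge slope",q[0].round(3),"row@312",np.polyval(q,312).round(1))
E
python3 tilt.py
```

```text
[ 557.  -240.   106.8] [-4.9  3.1 10.5] [0.3  0.25 0.04]
area 736.0 rows [287 189] [332 198] [329 220] [305 180]
lower edge slope -0.23 row@312 205.0
```

send_rows(
  commands=[0, 0, 0, 0.08, 0, 0, 0, 0, 0.13, 0, 0, 0, 0, 0.13, 0],
)

```text
time: 13.55
tool_pos: [0.5568, -0.2399, 0.1028]
eef_rot: [[0.958, -0.287, 0.004], [-0.287, -0.958, -0.002], [0.005, 0.001, -1.0]]
force: [-6.2, 3.0, 10.5]
width: 0.0127
grasp_force: 64.1
```

```bash
cat >> tilt.py <<'E'
p=np.array([.540,-.235]);R=np.array([[.958,.287],[-.287,.958]])
t=s["tool_pos"];g=R.T@(t[:2]-p)*1000;print("tcp in housing",g.round(1))
def pred(th,q): # rotation about grip point 8 mm above TCP, cover origin at (-4,-16) from TCP
    a=np.radians(th);v=np.array([q[0]-4,q[2]-24]);w=np.array([v[0]*np.cos(a)-v[1]*np.sin(a),v[0]*np.sin(a)+v[1]*np.cos(a)])
    h=np.array([g[0]+w[0],g[1]+q[1],t[2]*1000+8+w[1]]);return h,proj("side",np.r_[R@h[:2]/1000+p,h[2]/1000])
for th in (0,4,8,12,16):
    f,fp=pred(th,(-57,-55,0));r,rp=pred(th,(57,-55,0));l,lp=pred(th,(-71,-40,0));print(th,"slope",((fp-rp)[1]/(fp-rp)[0]).round(3),"front px",fp.round(1),"rear px",rp.round(1),"rear xz",r[[0,2]].round(0),"lip xz",l[[0,2]].round(0))
E
python3 tilt.py
```

```text
[ 556.8 -239.8  102.8] [-5.2  2.4 10.6] [0.32 0.36 0.06]
area 746.0 rows [287 189] [332 199] [329 221] [305 179]
lower edge slope -0.418 row@312 206.3
tcp in housing [17.5  0.2]
0 slope -0.1 front px [293.6 206.6] rear px [330.5 202.9] rear xz [71. 87.] lip xz [-57.  87.]
4 slope -0.161 front px [294.2 207.7] rear px [331.  201.8] rear xz [72. 91.] lip xz [-56.  82.]
8 slope -0.222 front px [294.9 208.8] rear px [331.4 200.7] rear xz [73. 94.] lip xz [-53.  77.]
12 slope -0.284 front px [295.7 209.8] rear px [331.8 199.6] rear xz [74. 98.] lip xz [-51.  72.]
16 slope -0.348 front px [296.6 210.8] rear px [332.1 198.4] rear xz [ 75. 102.] lip xz [-48.  67.]
```

send_rows(
  commands=[0, 0, 0, -0.13, 0, 0, -0.15, 0, -0.13, 0, 0, -0.3, 0, -0.13, 0, 0, -0.45, 0, -0.13, 0, 0, -0.57, 0, -0.13, 0, 0, -0.57, 0, -0.13, 0],
)

```text
time: 14.35
tool_pos: [0.5382, -0.234, 0.1013]
eef_rot: [[0.958, -0.287, -0.003], [-0.287, -0.958, 0.001], [-0.003, -0.001, -1.0]]
force: [-0.5, -0.2, -1.3]
width: 0.0123
grasp_force: 62.3
```

```bash
python3 tilt.py
python3 - <<'E'
import cv2
S=cv2.imread("pics/cur.png");cv2.imwrite("pics/s6.png",cv2.resize(S[160:230,265:345],None,fx=7.5,fy=7.5,interpolation=2))
E
```

```text
[ 538.6 -234.2  101.6] [ 0.9  0.1 -1.2] [ 0.04  0.02 -0.02]
area 685.0 rows [280 188] [329 206] [329 221] [299 181]
lower edge slope -0.337 row@312 207.7
tcp in housing [-1.6  0.4]
0 slope -0.1 front px [287.3 207.5] rear px [324.4 203.8] rear xz [51. 86.] lip xz [-77.  86.]
4 slope -0.161 front px [288.  208.7] rear px [324.9 202.7] rear xz [53. 89.] lip xz [-75.  80.]
8 slope -0.222 front px [288.7 209.7] rear px [325.3 201.6] rear xz [54. 93.] lip xz [-73.  75.]
12 slope -0.284 front px [289.5 210.7] rear px [325.7 200.5] rear xz [55. 97.] lip xz [-70.  71.]
16 slope -0.348 front px [290.4 211.7] rear px [325.9 199.3] rear xz [ 56. 101.] lip xz [-67.  66.]
```

send_rows(
  commands=[0, 0.02, 0, 0.1, 0, 0, 0.05, 0, 0.2, 0, 0, 0.08, 0, 0.3, 0, 0, 0.11, 0, 0.4, 0, 0, 0.14, 0, 0.5, 0, 0, 0.14, 0, 0.5, 0],
)

```text
time: 15.15
tool_pos: [0.5446, -0.2363, 0.0928]
eef_rot: [[0.958, -0.287, 0.004], [-0.287, -0.958, -0.002], [0.004, 0.001, -1.0]]
force: [-5.0, 1.7, 16.0]
width: 0.0129
grasp_force: 65.9
```

```bash
python3 tilt.py
```

```text
[ 544.6 -236.3   92.8] [-3.9  2.4 16. ] [ 0.59  1.11 -0.02]
area 720.0 rows [286 189] [329 206] [328 221] [301 182]
lower edge slope 0.061 row@312 209.7
tcp in housing [4.7 0. ]
0 slope -0.101 front px [289.5 209.9] rear px [326.3 206.1] rear xz [58. 77.] lip xz [-70.  77.]
4 slope -0.161 front px [290.1 211. ] rear px [326.9 205.1] rear xz [59. 81.] lip xz [-68.  72.]
8 slope -0.222 front px [290.8 212. ] rear px [327.3 203.9] rear xz [61. 84.] lip xz [-66.  67.]
12 slope -0.284 front px [291.6 213. ] rear px [327.7 202.8] rear xz [62. 88.] lip xz [-64.  62.]
16 slope -0.348 front px [292.5 214. ] rear px [327.9 201.7] rear xz [62. 92.] lip xz [-61.  57.]
```

send_rows(
  commands=[0, -0.08, 0, 0, 0, 0, -0.08, 0, 0.1, 0, 0, -0.08, 0, 0.2, 0, 0, -0.08, 0, 0.3, 0, 0, -0.08, 0, 0.4, 0, 0, -0.08, 0, 0.4, 0],
)

```text
time: 15.95
tool_pos: [0.5454, -0.2368, 0.0861]
eef_rot: [[0.958, -0.287, 0.013], [-0.287, -0.958, -0.006], [0.014, 0.002, -1.0]]
force: [-3.9, 3.5, 28.4]
width: 0.0124
grasp_force: 68.9
```

```bash
python3 tilt.py|head -6
```

```text
[ 545.5 -236.8   86.1] [-4.5  3.7 27.8] [ 0.85  1.17 -0.03]
area 676.5 rows [280 188] [329 206] [329 221] [301 184]
lower edge slope 0.094 row@312 207.1
tcp in housing [ 5.7 -0.1]
0 slope -0.102 front px [289.9 211.7] rear px [326.6 208. ] rear xz [59. 70.] lip xz [-69.  70.]
4 slope -0.162 front px [290.5 212.8] rear px [327.1 206.9] rear xz [60. 74.] lip xz [-67.  65.]
```

send_rows(
  commands=[0, 0, 0, -0.2, 0, 0, 0, 0, -0.4, 0, 0, 0, 0, -0.55, 0, 0, 0, 0, -0.6, 0, 0, 0, 0, -0.6, 0],
)

```text
time: 16.62
tool_pos: [0.5431, -0.2359, 0.0878]
eef_rot: [[0.958, -0.288, 0.003], [-0.288, -0.958, -0.001], [0.003, -0.0, -1.0]]
force: [14.0, -5.3, -22.4]
width: 0.0121
grasp_force: 61.9
```

```bash
python3 tilt.py|head -5
```

```text
[ 543.  -235.9   87.7] [ 15.   -5.7 -20.9] [-1.19 -2.54 -0.12]
area 676.0 rows [280 188] [329 206] [329 220] [312 184]
lower edge slope 0.066 row@312 205.3
tcp in housing [3.2 0. ]
0 slope -0.101 front px [289.  211.3] rear px [325.8 207.6] rear xz [56. 72.] lip xz [-72.  72.]
```

Pulling up meets 22 N at the seated height, so the cover is latched. I'll relax, release and retreat.

send_rows(
  commands=[0, 0, 0, 0.15, 0, 0, 0, 0, 0.15, 0, 0.5, 0, 0, 0.1, 0, 0.5, 0, 0, 0.1, 0, 0.5, 0, 0, 0.1, 0, 0.5, 0, 0, -0.3, 0, 0.5, 0, 0, -2, 0, 0.5, 0, 0, -4, 0, 0.5, -1, 5, -5, 0, 0.5, -1, 6, -5, 0, 0.5, -1, 7, -5, 0, 0.5, -1, 7, -5, 0],
)

```text
time: 18.18
tool_pos: [0.4503, -0.4306, 0.2454]
eef_rot: [[0.957, -0.291, 0.001], [-0.291, -0.957, -0.002], [0.001, 0.002, -1.0]]
force: [0.1, -0.4, -0.3]
width: 0.0428
grasp_force: 0.0
```

Run:
```python
import cv2,numpy as np
from cell import *
S=read_camera("side");T=read_camera("top")
a=cv2.resize(S[155:240,255:345],(480,453),interpolation=2)
b=cv2.resize(T[170:250,280:345],(320,394),interpolation=2)
b=cv2.copyMakeBorder(b,0,59,0,0,cv2.BORDER_CONSTANT)
cv2.imwrite("pics/s7.png",np.hstack([a,b]))
```

```text
(no output)
```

View pics/s7.png

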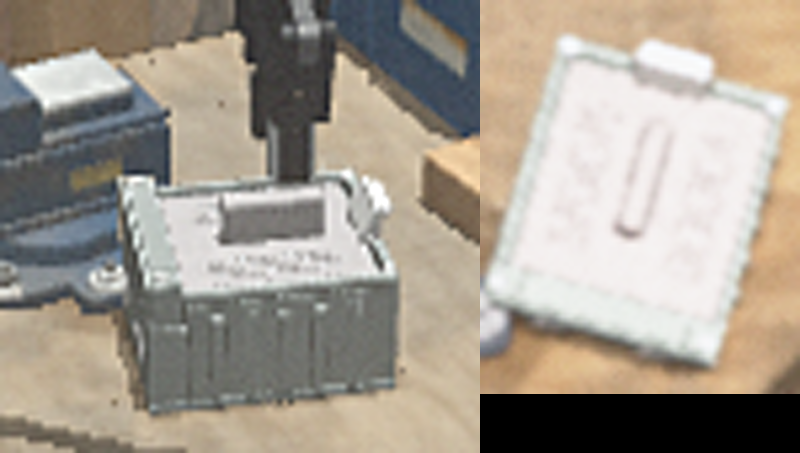

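The cover lies flat inside the rims (plate around (640,190) in the top part). Its front is under the bridge and the clip at (675,62) overlaps its rear edge, and the gripper is clear. I'll hand in.

```bash
python3 -c "
from cell import order
print(order.job_done())"
```

```text
the job is handed in; nothing more can be done
None
```

The battery is upright in the bay, the cover is hooked at the front and snapped flat under the clip (it held against a 22 N upward pull), and the job was handed in at about 18 s with the robot clear.

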